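# Slide a glaze test tile under the spring clip of a marking jig

### The arm

A 6-joint arm with a two-finger parallel gripper is mounted at the origin on the work surface. World frame = base frame: x ahead of the robot, y to its left, z up, the work surface at z = 0. Lengths are in m, angles in rad, forces in N, time in s.
With the tool pointing down it reaches from about 0.325 to 0.775 m from the base axis. Payload 9.3 kg.
Tool frame: the origin (TCP) lies between the finger pads; the fingertips stand 25 mm ahead of it and the grasp point (between the pads) lies 6 mm ahead of it; x points along the fingers, y is the direction in which the jaws open and shut, and the axes are right-handed (so a half turn about x gives the same grasp; the last joint's range is limited). The gripper opens to 85 mm and grips with 20 to 120 N. Pads are 22 mm wide; open, the fingers measure 114 mm over their backs; the gripper's body (76 mm by 85 mm) begins 54 mm behind the grasp point. The pads swing forward as they close: fully open they stand 13 mm farther back than shut.
Start: joints at [-1.337, 0.259, 0.021, 1.334, 0, 1.418], TCP at [0.207, -0.509, 0.256] pointing down, gripper open.
Joint ranges: [-3.04, 3.04], [-0.91, 1.82], [-1.04, 1.36], [-1.92, 1.95], [-1.52, 1.45], [-3.14, 3.14]. Speed limits (rad/s): [2.22, 2.22, 2.79, 3.14, 3.14, 3.14].

### API

Orientations are given as a 3x3 rotation matrix whose columns are the frame's x, y, z axes.
In Python, from rig import manip gives the robot as it stands.
- The arm moves only by the tool send_rows, never from a script. Its argument "steps" is one flat list of numbers, 7 for each row, row after row: the shift along the tool's x, y, z in mm, then the turn, a rotation vector about the tool's x, y, z in rad, then the opening, from 0 (shut) to 1 (fully open). A call has exactly 5 rows; each row is the pose to reach, as a shift and turn from the pose commanded when the call began, along the tool's axes at that moment; what a row does not reach only later rows make up. A row lasts 1/10 s, in which the tool goes at most 50 mm and 8.59 degrees, less where a joint would pass 70% of its speed; a pose out of reach is approached as far as the arm can. A call with a gripper value outside its range is refused whole. The fingers move at their own pace and stop on an object; "newtons" is the grip in N (left out, the last holds). Time passes only in rows, so rows that repeat a pose let the fingers close, or fill a call up. It gives the time, the measured TCP pose, the force and the opening at its end, in the units of the state.
- manip.get_obs(): the state, without advancing time (a new reading comes with each control period).
- manip.snapshot(name): name is "scene" or "top" or "wrist"; returns the picture (384x512x3 uint8, red, green, blue); there is no depth.
- manip.camera_params(name): a dict with "mtx" (3x3 intrinsics, pixels), "extrinsics" (4x4, takes a point from world to camera coordinates); the wrist camera has in their place "mount" (4x4, takes a point from camera to tool coordinates, whose origin is the TCP and whose axes are the tool frame's). Camera axes: x right, y up, looking along -z (the intrinsics and any distortion apply to the point x, -y, -z); pixel columns grow to the right and rows downward; lengths in m; the calibration is good to about 2 mm. A picture is of the moment at which its call begins: read the wrist's pose just before it. camera_params takes no time and is no camera call.
- manip.job_done(): hands the job in, once; it reports no verdict.
The state is a dict: "clock": time; "joint_positions": joint angles; "qvel": joint speeds; "tau": joint torques, N m; "tool_pos": TCP position; "ee_rot": TCP orientation; "ft_force": force on the tool from outside, world axes, zero at the start; "moment": the same for the moment, N m; "finger_gap": opening from 0.0 (shut) to 1.0 (fully open).
Only numpy, scipy, OpenCV 4.12 (cv2) and the standard library are available. Lean on these libraries where they do the work, as an engineer would, in place of code of your own. Each camera call takes 0.05 s, during which the arm holds its last target.

### The job

On the marking jig, press the red paddle of the spring clip down with one fingertip and, while it is held down, push the blue-glazed test tile along the track with the other fingertip, under the raised jaw, until the tile is fully home against the brass end stop. Then let go so that the clip closes on the tile, and move clear. Only push the tile, never lift or carry it, and leave everything else on the bench where it is.

Things in the scene. Friction and masses are not known exactly. Their poses are not given: they have to be found in the camera images.
- jig: Marking jig fixed to the bench: wooden track on a dark steel base plate. Origin on the bench under the track's centre line, midway along it; x along the track in the pushing direction (to the brass end stop), y left across it, z up. Level track floor at z = 25 mm, x = -95 to 85 mm; side fences 6 mm above it, inner faces at y = -27 and 27 mm. End stop: face at x = 85 mm, 9 mm high above the floor.
- clip (a joint): Angle (rad) of the red spring clip, a rocker: 0 at rest (jaw down, paddle up), grows as the paddle is pressed and the jaw rises, stops at 0.42. It springs back when released; about 6 N on the middle of the paddle holds it fully down. Above about 0.18 the tile passes under the jaw; it reads about 0.17 with the jaw resting on the tile. Hinge rod along jig x, at jig y = -40, z = 40 mm.
- paddle (a point): Middle of the top face of the clip's red paddle, a plate 130 mm long (jig x = -95 to 35 mm), 36 mm wide, on the -y side of the hinge. At rest it slopes up away from the track by 0.42 rad (outer edge 48, middle 40, inner edge 33 mm above the bench). Fully pressed it is level, top face 28 mm above the bench, jig y = -86 to -50 mm; a fingertip can slide along it while pressing.
- jaw (a point): Middle of the underside of the clip's jaw (a steel rib along jig x, from x = 50 to 76 mm, over the track's centre line). At rest it is 5 mm above the track floor, so it blocks the 12 mm thick tile; with the paddle fully pressed it is about 22 mm above the floor.
- home (a point): Point on the track floor (jig x = 55, y = 0, z = 25 mm) where the tile's origin lies when the tile is fully home. Axes as the jig's.
- tile: Terracotta test tile with a blue-glazed top, 60 mm along x, 50 mm along y, 12 mm thick, about 80 g, lying loose in the track before the jaw. Origin at the centre of its underside; its axes start nearly along the jig's. Push on its -x edge face.
- spare_tile: Another tile of the same size with a green top, lying on the bench beside the jig; to be left alone. Origin at the centre of its underside.
- brush: Glaze brush 170 mm long lying on the bench beyond the end stop; to be left alone.
- glaze_jar: Small closed jar, 52 mm diameter, 65 mm high, on the bench left of the jig; to be left alone. Origin at the centre of its base.
- rib: Flat wooden throwing rib 90 x 45 x 8 mm on the bench on the paddle's side of the jig; to be left alone. Origin at the centre of its underside.
- cup: White cup, 76 mm wide, 75 mm high; to be left alone. Origin at the centre of its base.
- bowl: Pale clay bowl, 120 mm wide, 55 mm high; to be left alone. Origin at the centre of its base.
- slip_can: Can 66 mm wide, 90 mm high; to be left alone. Origin at the centre of its base.
Things that resemble listed ones, but are neither listed nor needed, are in the scene too. What is shaped like the tile but purple is not meant. Leave any pink look-alike of the jig alone.

How it is judged:
By the outcome, as a careful person would: the job done as asked, in the order asked, and still so for the second after the job is handed in, with the robot touching nothing.
It also fails if it takes over 45 s, if anything falls off the work surface, if the arm or the gripper's body presses on something with over 40 N, if the wrist force passes 120 N, or if a joint passes its speed limit or range.

## Working session

There is one attempt and no reset: what is moved stays moved. The work goes in short steps, Python scripts to look and compute and a tool call to move; the robot and the scene stay as the last step left them, time stands still between calls to the robot, and variables do not carry over. Pictures are saved under pics/ and viewed, and the job is handed in when it is done.

Besides the shell and the picture viewer there is one more tool, called as name(argument=value, ...), one argument or row to a line, values as JSON. send_rows: Moves the arm, as the interface text tells. Its arguments: {"type":"object","properties":{"steps":{"type":"array","items":{"type":"number"}},"newtons":{"type":"number"}},"required":["steps"]}

```bash
mkdir -p pics; ls; python3 - <<'E'
from rig import manip
import cv2,json
o=manip.get_obs();print(o)
for n in("scene","top"):
    im=manip.snapshot(n);cv2.imwrite(f"pics/{n}0.png",im[:,:,::-1])
    print(n,manip.camera_params(n))
print(manip.camera_params("wrist"))
E
```

```text
pics
{'clock': 0.0, 'joint_positions': array([-1.33660075e+00,  2.59177527e-01,  2.07301637e-02,  1.33368365e+00,
       -2.22286974e-06,  1.41819411e+00]), 'qvel': array([ 0.00020618,  0.00067194, -0.00028464, -0.00133753, -0.0009883 ,
       -0.0013109 ]), 'tau': array([ 1.73065106e-03, -5.55643094e+01,  3.44528925e+01,  1.35728830e-02,
       -4.91283004e-05,  1.14635998e-05]), 'tool_pos': array([ 0.20740722, -0.5091165 ,  0.25566167]), 'ee_rot': array([[-3.11891291e-04,  3.77224521e-01, -9.26121787e-01],
       [ 1.29773947e-03, -9.26120899e-01, -3.77224597e-01],
       [-9.99999109e-01, -1.31951787e-03, -2.00690109e-04]]), 'ft_force': array([-0.23844136, -0.02634406, -0.67121178]), 'moment': array([-0.00598353,  0.04228822,  0.03271239]), 'finger_gap': 1.0002518784518757}
scene {'mtx': array([[496.19044738,   0.        , 255.19595778],
       [  0.        , 496.19044738, 193.98984264],
       [  0.        ,   0.        ,   1.        ]]), 'extrinsics': array([[ 0.8250055 ,  0.56494991, -0.01405446, -0.42684943],
       [-0.30527563,  0.46645209,  0.83019831,  0.13389785],
       
[... 357 characters left out ...]
,
       [ 0.99603562, -0.01268889,  0.08804561, -0.57376235],
       [-0.08818942, -0.01125696,  0.99604011, -1.22057859],
       [ 0.        ,  0.        ,  0.        ,  1.        ]])}
{'mtx': array([[273.30761883,   0.        , 254.64790339],
       [  0.        , 273.30761883, 192.62998223],
       [  0.        ,   0.        ,   1.        ]]), 'mount': array([[-9.31156228e-04,  2.73926704e-01, -9.61750120e-01,
        -1.17148320e-01],
       [ 9.99999554e-01,  1.04308173e-04, -9.38479757e-04,
         1.76597150e-04],
       [-1.56756269e-04, -9.61750565e-01, -2.73926679e-01,
        -6.97697458e-02],
       [ 0.00000000e+00,  0.00000000e+00,  0.00000000e+00,
         1.00000000e+00]])}
```

View pics/scene0.png

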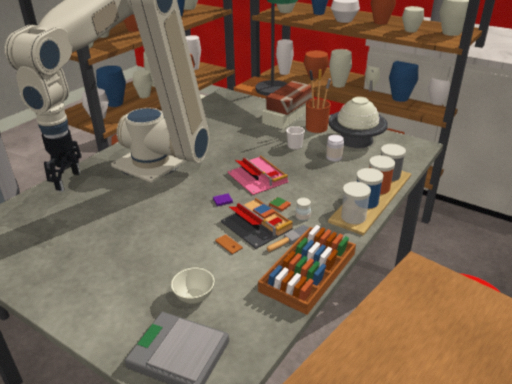

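View pics/top0.png

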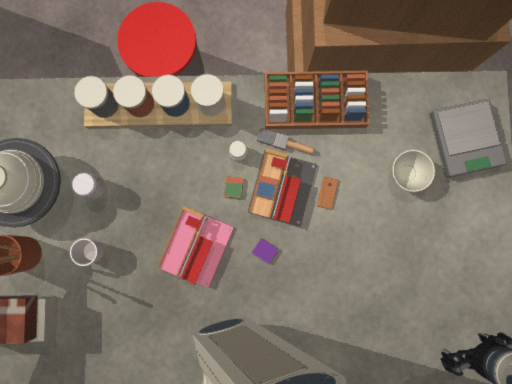

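The jig with the dark base and blue tile is at about (283,188) in the top view. The pink look-alike at (197,247) and the purple tile at (265,250) are to be left alone. I'll enlarge the jig to confirm.

```bash
python3 - <<'E'
import cv2
im=cv2.imread("pics/top0.png");c=im[125:245,215:355];cv2.imwrite("pics/tc.png",cv2.resize(c,None,fx=5,fy=5,interpolation=cv2.INTER_CUBIC))
im=cv2.imread("pics/scene0.png");c=im[150:270,200:340];cv2.imwrite("pics/sc.png",cv2.resize(c,None,fx=5,fy=5,interpolation=cv2.INTER_CUBIC))
E
```

```text
(no output)
```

View pics/tc.png

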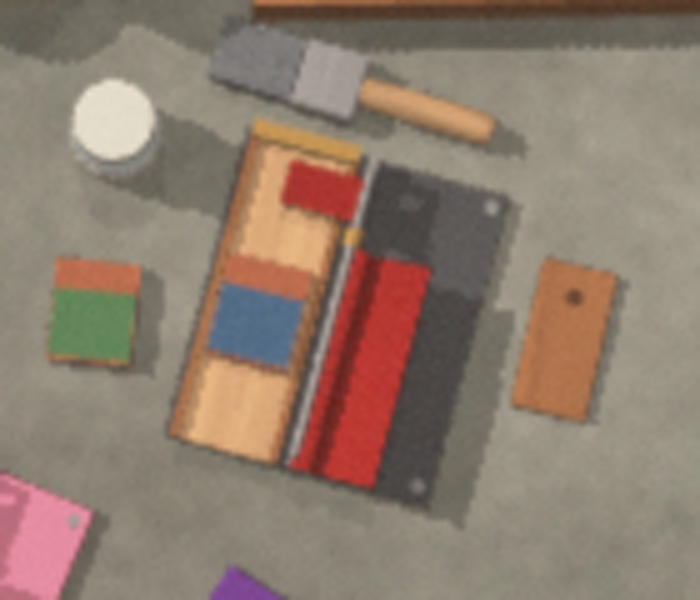

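View pics/sc.png

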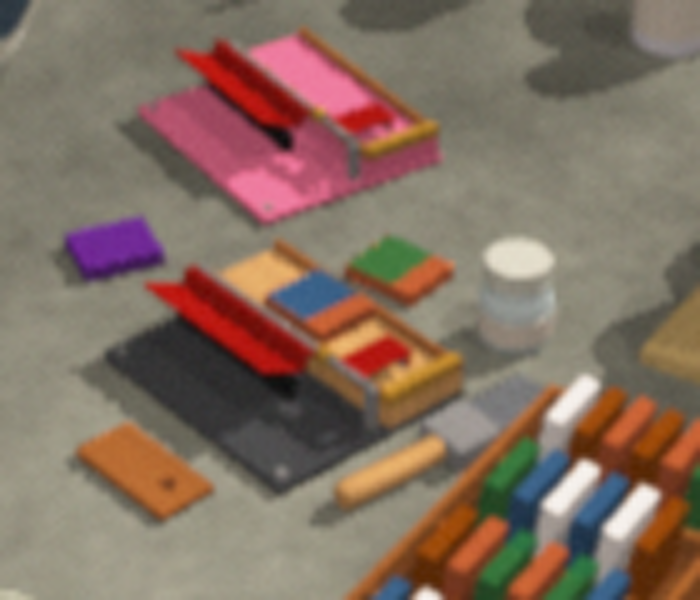

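The crops confirm the real jig: dark plate, wood track, brass stop at the top end and the blue tile, with a bare terracotta strip at its leading end. Next I'll fit its pose.

```bash
cat > h.py <<'E'
import numpy as np, cv2
from rig import manip
from scipy.optimize import least_squares
def proj(P,K,E):
    P=np.atleast_2d(P);c=P@E[:3,:3].T+E[:3,3]
    return np.c_[K[0,2]+K[0,0]*c[:,0]/-c[:,2], K[1,2]+K[1,1]*(-c[:,1])/-c[:,2]]
def camKE(n,obs=None):
    p=manip.camera_params(n)
    if n!="wrist":return p["mtx"],p["extrinsics"]
    T=np.eye(4);T[:3,:3]=obs["ee_rot"];T[:3,3]=obs["tool_pos"]
    return p["mtx"],np.linalg.inv(T@p["mount"])
def ray(uv,K,E,z):
    d=np.array([(uv[0]-K[0,2])/K[0,0],-(uv[1]-K[1,2])/K[1,1],-1.])
    R=E[:3,:3];o=-R.T@E[:3,3];d=R.T@d
    return o+d*(z-o[2])/d[2]
def jw(P,q):
    P=np.atleast_2d(P)/1000.;c,s=np.cos(q[2]),np.sin(q[2])
    return P@np.array([[c,-s,0],[s,c,0],[0,0,1]]).T+[q[0],q[1],0]
E
python3 - <<'E'
from h import *
top=camKE("top");sc=camKE("scene")
f=lambda p,o:((np.array(p)+.5)/5-.5+o)
T=[((430,266),(35,-86.9,48)),((375,488),(-95,-86.9,48)),((360,160),(85,-27,34)),((250,133),(85,27,34)),((275,462),(-95,-27,25)),((185,432),(-95,27,25))]
S=[((272,374),(35,-86.9,48)),((147,285),(-95,-86.9,48))]
def res(q,parts=False):
    r=[]
    for pts,cam,o in((T,top,(215,125)),(S,sc,(200,150))):
        for p,J in pts: r.append(proj(jw(J,q),*cam)[0]-f(p,np.array(o)))
    return np.array(r) if parts else np.ravel(r)
for n in(6,8):
    s=least_squares(res,[.55,-.1,-.25],loss='soft_l1');print(s.x);print(res(s.x,True).round(2));break
q=s.x;np.save("q.npy",q)
# tile: glaze rear corners at z=37
for p in((205,345),(290,365),(310,280),(225,258)):
    w=ray(f(p,np.array((215,125))),*top,.037);d=w[:2]-q[:2];c,sn=np.cos(q[2]),np.sin(q[2]);print(1000*(d[0]*c+d[1]*sn),1000*(-d[0]*sn+d[1]*c))
E
```

```text
[ 0.616201   -0.07624834 -0.26725476]
[[ 0.54 -0.5 ]
 [ 0.32 -0.59]
 [-1.91 -0.44]
 [ 1.98  0.34]
 [-0.54 -0.4 ]
 [-0.71  0.87]
 [-0.63 -0.38]
 [-0.37 -0.1 ]]
-41.569598138789786 26.88547891577681
-40.45831819352917 -23.021006392579917
9.827648273467128 -21.957067610202007
9.899503189940365 28.410238746184177
```

```bash
cat >> h.py <<'E'
from scipy.spatial.transform import Rotation as Ro
def need(jt,zt,yawoff=0,ysign=1):
    """jig target (mm) of TCP and tcp z (mm) -> shift in tool axes mm, rotvec"""
    q=np.load("q.npy");o=manip.get_obs();R=o["ee_rot"]
    t=jw([jt[0],jt[1],zt],q)[0]
    c,s=np.cos(q[2]+yawoff),np.sin(q[2]+yawoff)
    Y=ysign*np.array([-s,c,0]);X=np.array([0,0,-1.]);Rt=np.c_[X,Y,np.cross(X,Y)]
    rv=Ro.from_matrix(R.T@Rt).as_rotvec()
    print("clock",o["clock"],"tcp",o["tool_pos"],"target",t,"shift",(1000*R.T@(t-o["tool_pos"])).round(1),"rot",rv.round(4),"F",o["ft_force"].round(2),"gap",o["finger_gap"],"j",o["joint_positions"].round(2))
def where():
    q=np.load("q.npy");o=manip.get_obs();d=o["tool_pos"][:2]-q[:2];c,s=np.cos(q[2]),np.sin(q[2])
    print("clock",round(o["clock"],2),"jigxy",(1000*(d[0]*c+d[1]*s)).round(1),(1000*(d[1]*c-d[0]*s)).round(1),"z",(1000*o["tool_pos"][2]).round(1),"F",o["ft_force"].round(2),"gap",round(o["finger_gap"],3))
E
python3 -c "
from h import *
need((-80,-35),230)"
```

```text
clock 0.1 tcp [ 0.20741825 -0.50916331  0.2557131 ] target [ 0.52979807 -0.08887905  0.23      ] shift [  26.1 -267.6 -457.1] rot [-2.4875e+00 -1.6000e-03  3.0000e-04] F [ 0.66  0.48 -0.17] gap 0.99946448704246 j [-1.34  0.26  0.02  1.33 -0.    1.42]
```

send_rows(
  steps=[5,-25,-42,-0.15,0,0,1,5,-50,-84,-0.3,0,0,1,10,-75,-126,-0.45,0,0,1,10,-100,-168,-0.6,0,0,0.7,10,-125,-210,-0.75,0,0,0.7],
)

```text
clock: 0.6
tool_pos: [0.3554, -0.3126, 0.246]
ee_rot: [[-0.0, 0.91, -0.415], [0.0, -0.415, -0.91], [-1.0, -0.0, -0.0]]
ft_force: [0.8, -0.3, 1.0]
finger_gap: 0.702
```

```bash
python3 -c "
from h import *
need((-80,-35),230)"
```

```text
clock 0.6 tcp [ 0.35540409 -0.31259729  0.24597329] target [ 0.52979807 -0.08887905  0.23      ] shift [  16.    65.7 -275.9] rot [-1.7319e+00 -6.0000e-04  1.0000e-04] F [ 0.8  -0.26  0.96] gap 0.702473157125899 j [-0.9   0.13 -0.17  1.27  0.    1.1 ]
```

send_rows(
  steps=[5,10,-48,-0.15,0,0,0.7,5,22,-95,-0.3,0,0,0.7,10,33,-140,-0.45,0,0,0.7,10,44,-185,-0.6,0,0,0.7,10,55,-230,-0.75,0,0,0.7],
)

```text
clock: 1.1
tool_pos: [0.5022, -0.127, 0.236]
ee_rot: [[-0.0, 0.949, 0.317], [0.0, 0.317, -0.949], [-1.0, -0.0, -0.0]]
ft_force: [0.6, -1.1, 1.1]
finger_gap: 0.701
```

```bash
python3 -c "
from h import *
need((-80,-35),230)"
```

```text
clock 1.1 tcp [ 0.50215482 -0.12695217  0.23600607] target [ 0.52979807 -0.08887905  0.23      ] shift [  6.   38.3 -27.4] rot [-9.812e-01 -5.000e-04  2.000e-04] F [ 0.63 -1.1   1.12] gap 0.7011989652356179 j [-0.41  0.21 -0.09  1.27 -0.    0.84]
```

send_rows(
  steps=[2,10,-8,-0.15,0,0,0.7,4,20,-16,-0.3,0,0,0.7,6,38,-27,-0.45,0,0,0.7,6,38,-27,-0.6,0,0,0.7,6,38,-27,-0.75,0,0,0.7],
)

```text
clock: 1.6
tool_pos: [0.5293, -0.0907, 0.2297]
ee_rot: [[-0.001, 0.477, 0.879], [0.0, 0.879, -0.477], [-1.0, -0.0, -0.001]]
ft_force: [-0.8, 0.5, -0.1]
finger_gap: 0.697
```

send_rows(
  steps=[0,0,0,-0.15,0,0,0.7,0,0,0,-0.231,0,0,0.7,0,0,0,-0.231,0,0,0.7,0,0,0,-0.231,0,0,0.7,0,0,0,-0.231,0,0,0.7],
)

```text
clock: 2.1
tool_pos: [0.5291, -0.0914, 0.2302]
ee_rot: [[-0.0, 0.272, 0.962], [0.0, 0.962, -0.272], [-1.0, 0.0, -0.0]]
ft_force: [-0.1, 0.8, 0.0]
finger_gap: 0.702
```

```bash
python3 - <<'E'
from h import *
need((-80,-35),230)
o=manip.get_obs();im=manip.snapshot("wrist");np.savez("w1.npz",p=o["tool_pos"],R=o["ee_rot"])
cv2.imwrite("pics/w1.png",cv2.resize(im[:,:,::-1],(768,576),interpolation=cv2.INTER_CUBIC));cv2.imwrite("pics/w1raw.png",im[:,:,::-1])
E
```

```text
clock 2.1 tcp [ 0.52908314 -0.09137016  0.23015258] target [ 0.52979807 -0.08887905  0.23      ] shift [0.2 2.6 0. ] rot [-0.0086 -0.0003 -0.    ] F [-0.1   0.84  0.02] gap 0.7022617156718776 j [-0.33  0.25 -0.06  1.26 -0.   -0.05]
```

View pics/w1.png

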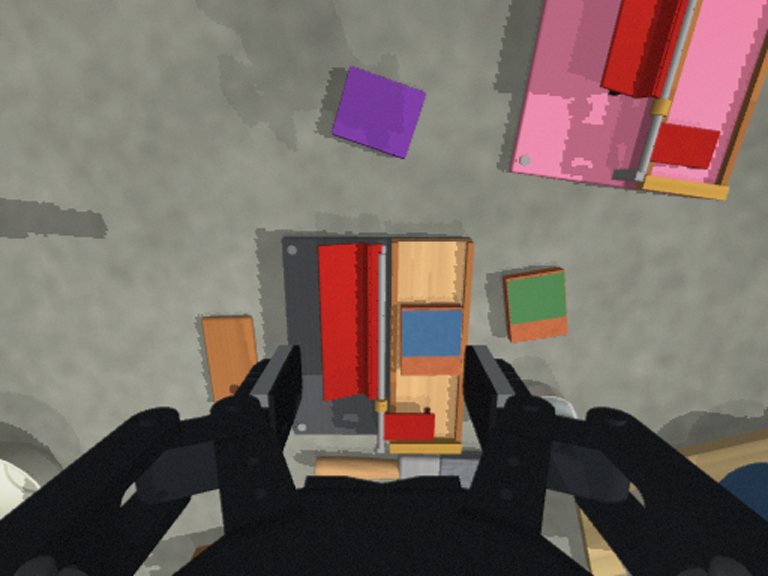

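The wrist view (768-px copy) shows the jig upside-down: paddle outer edge from (319,246) to (325,401), and track floor start at (392..466,240). The stop's upper edge is at row 445, and the tile top spans (402..462, 307..375). I'll refit using all the views.

```bash
cat > fit.py <<'E'
from h import *
d=np.load("w1.npz");W=camKE("wrist",{"tool_pos":d["p"],"ee_rot":d["R"]});top=camKE("top")
f=lambda p:(np.array(p)+.5)/1.5-.5
ft=lambda p:(np.array(p)+.5)/5-.5+np.array((215,125))
A=[((319,246),(-95,-86.9,48)),((325,401),(35,-86.9,48)),((391,240),(-95,-27,28)),((467,240),(-95,27,28)),((389,445),(85,-27,34)),((462,445),(85,27,34))]
B=[((430,266),(35,-86.9,48)),((375,488),(-95,-86.9,48)),((275,462),(-95,-27,25)),((185,432),(-95,27,25))]
def res(q,wt=.5):
    a=np.array([proj(jw(J,q),*W)[0]-f(p) for p,J in A]);b=np.array([proj(jw(J,q),*top)[0]-ft(p) for p,J in B])
    return a,b
for wt in(0,.7):
    s=least_squares(lambda q:np.concatenate([res(q)[0].ravel(),wt*res(q)[1].ravel()]),np.load("q.npy"));print(s.x);print(res(s.x)[0].round(1).tolist(),res(s.x)[1].round(1).tolist())
q=s.x;np.save("q.npy",q)
for p in((403,307),(462,307),(462,375),(402,375)):
    w=ray(f(p),*W,.037);e=w[:2]-q[:2];c,n=np.cos(q[2]),np.sin(q[2]);print((1000*np.array([e[0]*c+e[1]*n,-e[0]*n+e[1]*c])).round(1))
E
python3 fit.py
python3 - <<'E'
from h import *
im=cv2.imread("pics/w1raw.png")[140:330,150:350];im=cv2.resize(im,None,fx=3,fy=3,interpolation=cv2.INTER_CUBIC)
q=np.load("q.npy");d=np.load("w1.npz");W=camKE("wrist",{"tool_pos":d["p"],"ee_rot":d["R"]})
def L(a,b,c):
    p=[tuple(int(v) for v in ((u+.5-np.array([150,140]))*3)) for u in (proj(jw(a,q),*W)[0],proj(jw(b,q),*W)[0])];cv2.line(im,p[0],p[1],c,1)
L((-95,-27,31),(85,-27,31),(255,255,0));L((-95,27,31),(85,27,31),(255,255,0));L((85,-27,34),(85,27,34),(255,255,0));L((-95,-27,25),(-95,27,25),(255,255,0))
L((-95,-86.9,48),(35,-86.9,48),(0,255,0));L((-95,-54,33),(35,-54,33),(0,255,0));L((-95,-40,40),(85,-40,40),(255,0,255));L((-50,0,25),(60,0,25),(255,255,255))
cv2.imwrite("pics/ov.png",im)
E
```

```text
[ 0.6141175  -0.07561769 -0.2716681 ]
[[-2.0, -0.2], [-0.9, 0.8], [3.6, 0.7], [-1.1, 0.5], [4.4, -1.1], [-3.8, -1.2]] [[0.4, 0.4], [-0.1, 0.2], [-0.9, 0.3], [-1.1, 1.5]]
[ 0.61422266 -0.07568091 -0.27144067]
[[-2.0, -0.1], [-1.0, 0.9], [3.6, 0.8], [-1.1, 0.6], [4.3, -1.0], [-3.8, -1.1]] [[0.4, 0.3], [-0.0, 0.2], [-0.9, 0.3], [-1.0, 1.5]]
[-43.7 -21.7]
[-43.5  25.3]
[16.3 28.2]
[ 16.1 -22. ]
```

View pics/ov.png

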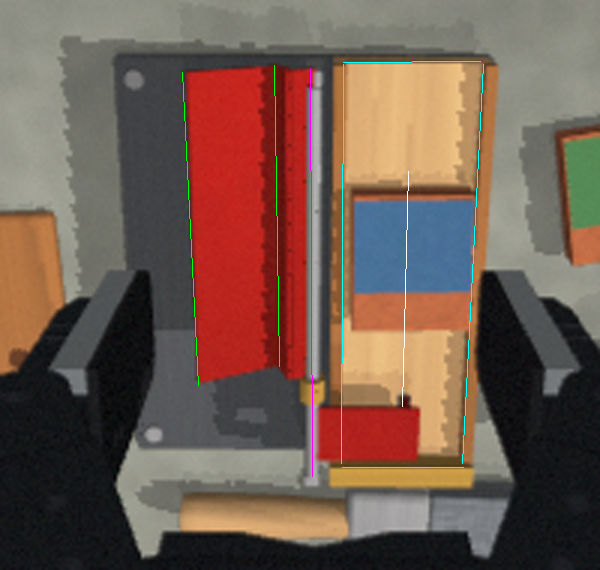

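The fit agrees to within about 2 mm: the rod and tile suggest the jig lies about 1.5 mm further in +y, so I'll apply that. The tile's rear edge is at jig x ≈ -44. Next I'll descend behind the tile.

```bash
python3 - <<'E'
from h import *
q=np.load("q.npy");q[:2]+=.0015*np.array([-np.sin(q[2]),np.cos(q[2])]);np.save("q.npy",q)
need((-68,-35),100)
E
```

```text
clock 2.15 tcp [ 0.52910727 -0.09137228  0.23021249] target [ 0.53973043 -0.0897222   0.1       ] shift [130.2   4.5   9.8] rot [-0.004  -0.0001 -0.    ] F [ 0.44  0.23 -0.16] gap 0.701170964356451 j [-0.33  0.25 -0.06  1.26  0.   -0.05]
```

send_rows(
  steps=[30,2,5,0,0,0,0.7,60,4.5,10,-0.004,0,0,0.7,95,4.5,10,-0.004,0,0,0.7,120,4.5,10,-0.004,0,0,0.7,130,4.5,10,-0.004,0,0,0.7],
)

```text
clock: 2.65
tool_pos: [0.5389, -0.0894, 0.098]
ee_rot: [[-0.003, 0.267, 0.964], [0.001, 0.964, -0.267], [-1.0, 0.0, -0.004]]
ft_force: [-0.7, 1.0, 0.0]
finger_gap: 0.7
```

```bash
cat > look.py <<'E'
from h import *
import sys
n,name=sys.argv[1],sys.argv[2]
where();o=manip.get_obs();im=manip.snapshot(n)
q=np.load("q.npy");W=camKE(n,o);cv2.imwrite(f"pics/{name}raw.png",im[:,:,::-1])
if n=="wrist":
    S=1.5;im=cv2.resize(im[:,:,::-1],(768,576),interpolation=cv2.INTER_CUBIC)
    cv2.imwrite(f"pics/{name}.png",im)
else:
    c=proj(jw((0,-20,30),q),*W)[0].astype(int);x,y=c[0]-60,c[1]-45
    cv2.imwrite(f"pics/{name}.png",cv2.resize(im[y:y+90,x:x+120,::-1],None,fx=6,fy=6,interpolation=cv2.INTER_CUBIC))
E
python3 look.py wrist w2;python3 look.py scene s2
```

```text
clock 2.65 jigxy -68.9 -34.9 z 98.0 F [-0.66  1.02  0.01] gap 0.7
clock 2.7 jigxy -68.9 -34.9 z 97.7 F [-0.39  0.12 -1.16] gap 0.706
```

View pics/w2.png

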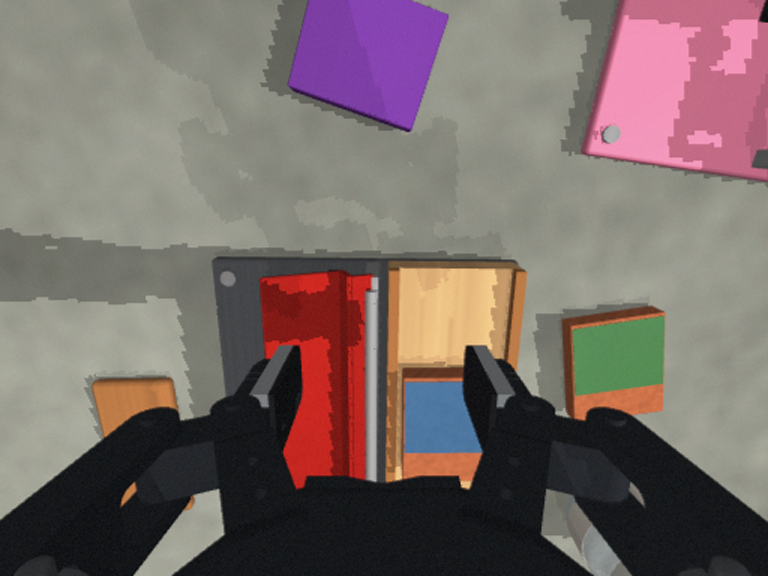

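View pics/s2.png

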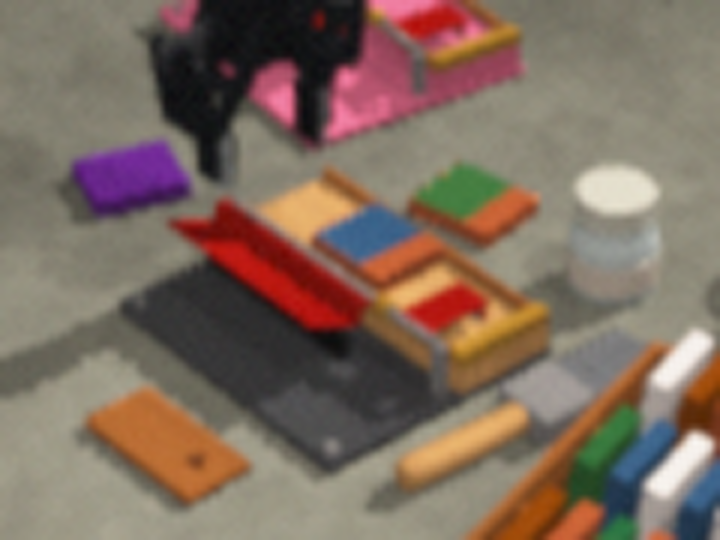

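```bash
python3 - <<'E'
from h import *
o=manip.get_obs();K,E=camKE("wrist",o)
for x in(16,20,25):
  for y in(29.75,44):
    for z in(-11,11):
      print(x,y,z,(proj(o["tool_pos"]+o["ee_rot"]@(np.array([x,y,z])/1000),K,E)[0]*1.5).round())
E
```

```text
16 29.75 -11 [467. 344.]
16 29.75 11 [463. 399.]
16 44 -11 [507. 344.]
16 44 11 [502. 399.]
20 29.75 -11 [465. 339.]
20 29.75 11 [461. 394.]
20 44 -11 [504. 339.]
20 44 11 [499. 394.]
25 29.75 -11 [462. 334.]
25 29.75 11 [459. 387.]
25 44 -11 [500. 334.]
25 44 11 [496. 387.]
```

Tip overlay check: at opening 0.7 the fingertips are about 15–16 mm ahead of the TCP, with inner faces at ±30 mm and about 8 mm thick. That puts the tile finger at y≈-1 and the paddle finger at y≈-69. I'll descend in small steps, watching the force.

send_rows(
  steps=[15,0,0,0,0,0,0.7,28,0,0,0,0,0,0.7,36,0,0,0,0,0,0.7,40,0,0,0,0,0,0.7,40,0,0,0,0,0,0.7],
)

```text
clock: 3.25
tool_pos: [0.5404, -0.0899, 0.0608]
ee_rot: [[0.001, 0.267, 0.964], [-0.0, 0.964, -0.267], [-1.0, -0.0, 0.001]]
ft_force: [0.0, 0.3, 0.9]
finger_gap: 0.701
```

send_rows(
  steps=[2,0,0,0,0,0,0.7,4,0,0,0,0,0,0.7,5,0,0,0,0,0,0.7,5,0,0,0,0,0,0.7,5,0,0,0,0,0,0.7],
)

```text
clock: 3.75
tool_pos: [0.5404, -0.0898, 0.0556]
ee_rot: [[0.001, 0.266, 0.964], [-0.0, 0.964, -0.266], [-1.0, 0.0, 0.001]]
ft_force: [1.6, 0.6, 3.4]
finger_gap: 0.7
```

```bash
python3 look.py wrist w3;python3 look.py scene s3
```

```text
clock 3.75 jigxy -67.3 -34.9 z 55.6 F [1.62 0.61 3.38] gap 0.7
clock 3.8 jigxy -67.4 -34.8 z 55.6 F [1.67 0.25 3.28] gap 0.701
```

View pics/w3.png

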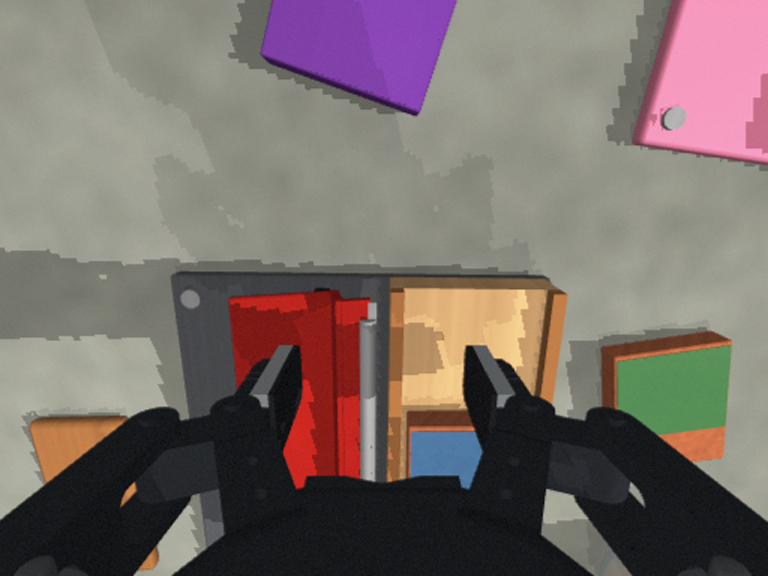

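View pics/s3.png

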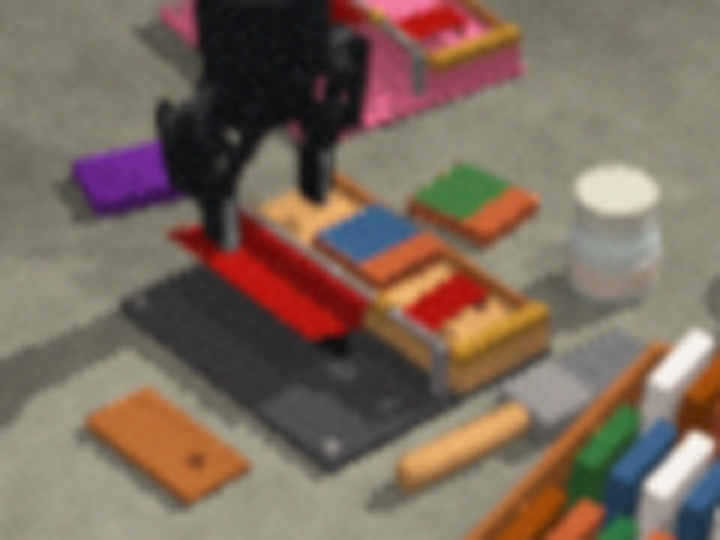

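The paddle is touched (3.4 N at TCP z 55.6), and the finger is over the red plate. The tile finger is inside the track, behind the tile. I'll press further.

send_rows(
  steps=[2,0,0,0,0,0,0.7,4,0,0,0,0,0,0.7,6,0,0,0,0,0,0.7,7,0,0,0,0,0,0.7,7,0,0,0,0,0,0.7],
)

```text
clock: 4.35
tool_pos: [0.5405, -0.0889, 0.0485]
ee_rot: [[0.001, 0.266, 0.964], [0.002, 0.964, -0.266], [-1.0, 0.002, 0.001]]
ft_force: [2.1, 5.5, 7.9]
finger_gap: 0.699
```

send_rows(
  steps=[1,0,0,0,0,0,0.7,2,0,0,0,0,0,0.7,2,0,0,0,0,0,0.7,2,0,0,0,0,0,0.7,2,0,0,0,0,0,0.7],
)

```text
clock: 4.85
tool_pos: [0.5406, -0.0888, 0.0475]
ee_rot: [[0.002, 0.266, 0.964], [0.001, 0.964, -0.266], [-1.0, 0.002, 0.002]]
ft_force: [-0.0, 9.5, 18.0]
finger_gap: 0.7
```

```bash
python3 look.py wrist w4;python3 look.py scene s4
```

```text
clock 4.85 jigxy -67.4 -33.8 z 47.5 F [-0.    9.46 18.05] gap 0.7
clock 4.9 jigxy -67.4 -33.9 z 47.5 F [ 0.98  7.1  17.78] gap 0.704
```

View pics/w4.png

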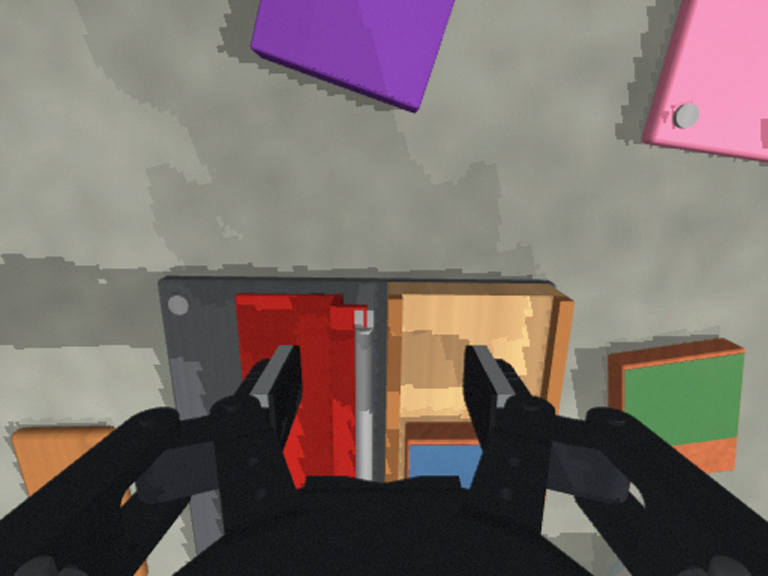

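View pics/s4.png

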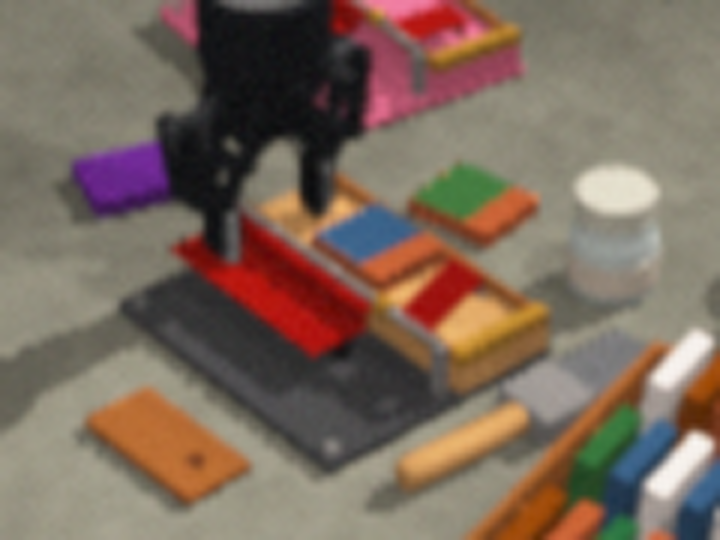

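The jaw is clearly raised and the paddle level, bottomed at about 18 N. I'll ease up 1.5 mm and push forward.

send_rows(
  steps=[-1,0,0,0,0,0,0.7,-1.5,0,4,0,0,0,0.7,-1.5,0,8,0,0,0,0.7,-1.5,0,12,0,0,0,0.7,-1.5,0,16,0,0,0,0.7],
)

```text
clock: 5.45
tool_pos: [0.553, -0.0936, 0.0476]
ee_rot: [[-0.005, 0.267, 0.964], [0.0, 0.964, -0.267], [-1.0, -0.001, -0.005]]
ft_force: [-11.0, 3.8, 13.8]
finger_gap: 0.697
```

```bash
python3 look.py scene s5; python3 -c "
from h import *
need((-50,-35),48)"
```

```text
clock 5.45 jigxy -54.1 -35.1 z 47.6 F [-10.97   3.79  13.77] gap 0.697
clock 5.5 tcp [ 0.55354258 -0.09372745  0.04755685] target [ 0.55707137 -0.09454835  0.048     ] shift [-0.5  0.2  3.6] rot [ 0.001  -0.0044  0.0008] F [-8.43  2.7  12.89] gap 0.7014206712280671 j [-0.32  0.42 -0.3   0.85 -0.   -0.05]
```

View pics/s5.png

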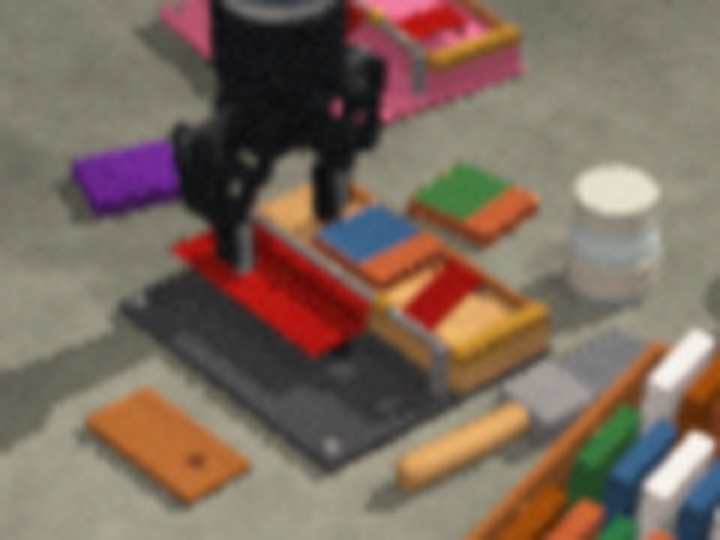

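Drag on the paddle is substantial, so I'll ease another 1 mm while pushing on.

send_rows(
  steps=[-1,0,5,0,0,0,0.7,-1,0,10,0,0,0,0.7,-1,0,15,0,0,0,0.7,-1,0,20,0,0,0,0.7,-1,0,25,0,0,0,0.7],
)

```text
clock: 6.0
tool_pos: [0.5778, -0.1004, 0.0482]
ee_rot: [[-0.004, 0.267, 0.964], [0.0, 0.964, -0.267], [-1.0, -0.001, -0.004]]
ft_force: [-5.8, 1.7, 6.5]
finger_gap: 0.698
```

```bash
python3 look.py scene s6; python3 look.py wrist w6
```

```text
clock 6.0 jigxy -28.5 -35.1 z 48.2 F [-5.81  1.67  6.45] gap 0.698
clock 6.05 jigxy -27.6 -35.1 z 48.2 F [-2.79  1.49  4.88] gap 0.699
```

View pics/s6.png

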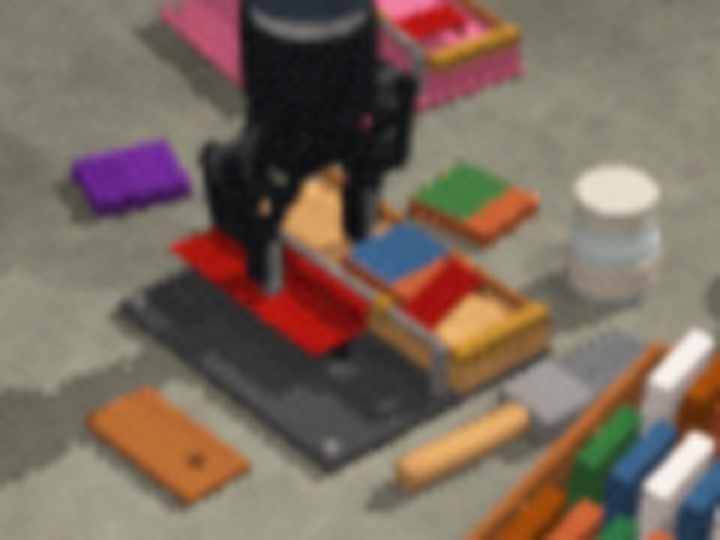

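View pics/w6.png

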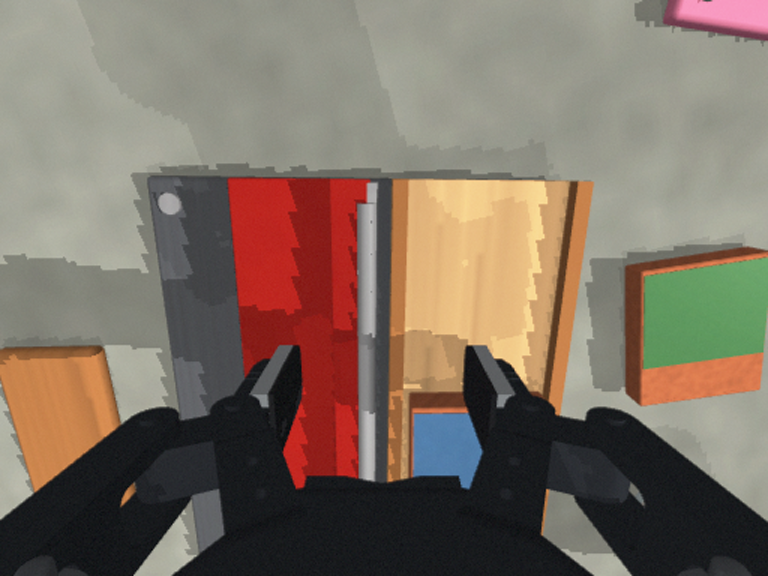

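The tile is sliding under the jaw with the paddle still down. I'll continue.

send_rows(
  steps=[0.3,0,5,0,0,0,0.7,0.3,0,10,0,0,0,0.7,0.3,0,15,0,0,0,0.7,0.3,0,20,0,0,0,0.7,0.3,0,25,0,0,0,0.7],
)

```text
clock: 6.6
tool_pos: [0.6017, -0.1071, 0.0479]
ee_rot: [[-0.004, 0.267, 0.964], [0.0, 0.964, -0.267], [-1.0, -0.001, -0.004]]
ft_force: [-7.0, 1.7, 7.7]
finger_gap: 0.696
```

```bash
python3 look.py scene s7; python3 look.py top t7
```

```text
clock 6.6 jigxy -3.7 -35.1 z 47.9 F [-6.98  1.66  7.75] gap 0.696
clock 6.65 jigxy -2.8 -35.1 z 47.9 F [-3.94  1.83  6.79] gap 0.702
```

View pics/s7.png

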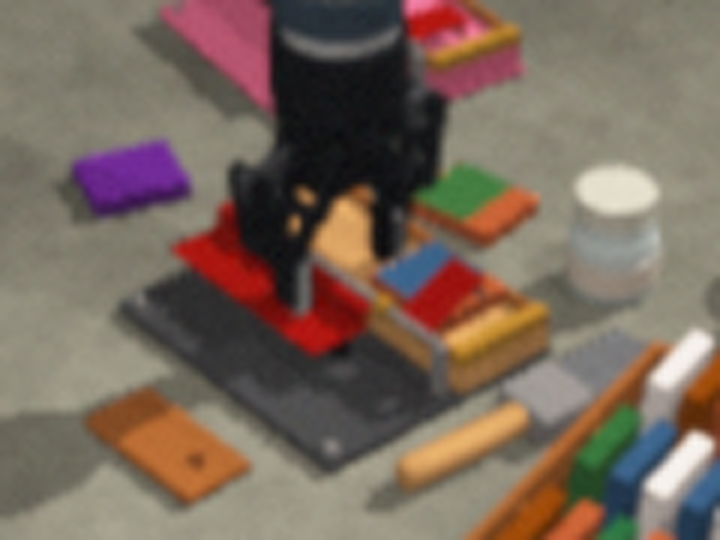

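View pics/t7.png

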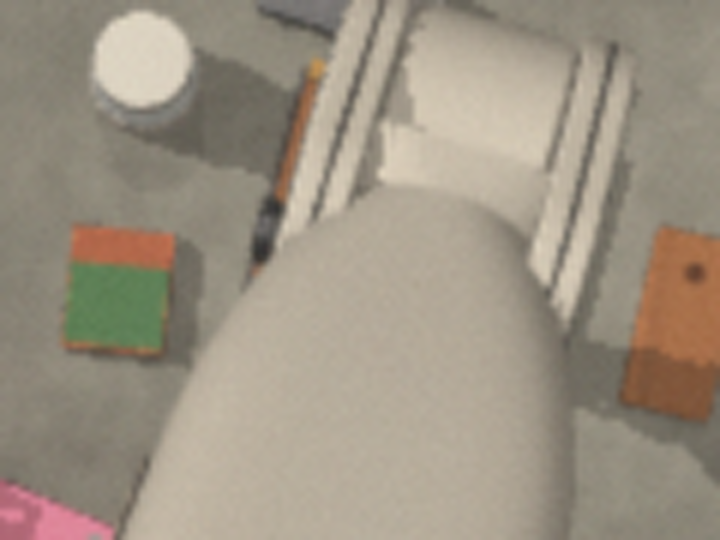

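send_rows(
  steps=[0,0,3,0,0,0,0.7,0,0,6,0,0,0,0.7,0,0,9,0,0,0,0.7,0,0,12,0,0,0,0.7,0,0,13,0,0,0,0.7],
)

```text
clock: 7.2
tool_pos: [0.6144, -0.1106, 0.0479]
ee_rot: [[-0.004, 0.267, 0.964], [0.0, 0.964, -0.267], [-1.0, -0.001, -0.004]]
ft_force: [-6.6, 0.8, 8.5]
finger_gap: 0.7
```

send_rows(
  steps=[0,0,1,0,0,0,0.7,0,0,2,0,0,0,0.7,0,0,3,0,0,0,0.7,0,0,4,0,0,0,0.7,0,0,4,0,0,0,0.7],
)

```text
clock: 7.7
tool_pos: [0.6182, -0.1116, 0.0479]
ee_rot: [[-0.004, 0.267, 0.964], [0.0, 0.964, -0.267], [-1.0, -0.001, -0.004]]
ft_force: [-5.6, 0.9, 7.4]
finger_gap: 0.703
```

```bash
python3 look.py scene s8
```

```text
clock 7.7 jigxy 13.5 -35.1 z 47.9 F [-5.6   0.94  7.38] gap 0.703
```

View pics/s8.png

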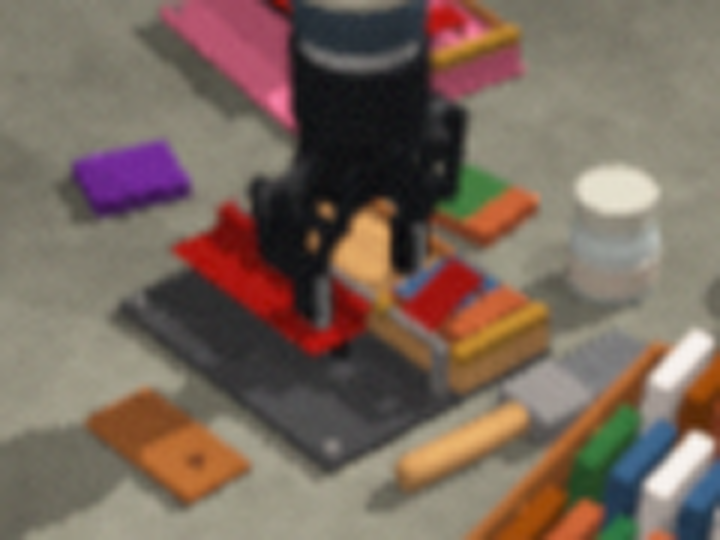

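The tile is almost at the stop, with no contact force rise yet. I'll continue in small steps.

send_rows(
  steps=[0,0,0.5,0,0,0,0.7,0,0,1,0,0,0,0.7,0,0,1.5,0,0,0,0.7,0,0,2,0,0,0,0.7,0,0,2,0,0,0,0.7],
)

```text
clock: 8.25
tool_pos: [0.6189, -0.1118, 0.0479]
ee_rot: [[-0.006, 0.267, 0.964], [0.001, 0.964, -0.267], [-1.0, -0.001, -0.006]]
ft_force: [-11.1, 3.0, 12.3]
finger_gap: 0.701
```

send_rows(
  steps=[0,0,0.5,0,0,0,0.7,0,0,1,0,0,0,0.7,0,0,1.5,0,0,0,0.7,0,0,2,0,0,0,0.7,0,0,2,0,0,0,0.7],
)

```text
clock: 8.75
tool_pos: [0.6192, -0.1118, 0.0478]
ee_rot: [[-0.009, 0.267, 0.964], [0.002, 0.964, -0.267], [-1.0, -0.001, -0.009]]
ft_force: [-18.9, 3.8, 16.3]
finger_gap: 0.697
```

```bash
python3 look.py scene s9; python3 - <<'E'
import cv2
from h import *
q=np.load("q.npy");K,E=camKE("scene")
im=cv2.imread("pics/s9raw.png");c=proj(jw((60,0,30),q),K,E)[0].astype(int);x,y=c[0]-28,c[1]-22
print(c);a=cv2.resize(im[y:y+44,x:x+56],None,fx=12,fy=12,interpolation=cv2.INTER_CUBIC);cv2.imwrite("pics/s9z.png",a)
E
```

```text
clock 8.75 jigxy 14.5 -35.0 z 47.8 F [-18.91   3.8   16.28] gap 0.697
[278 220]
```

View pics/s9z.png

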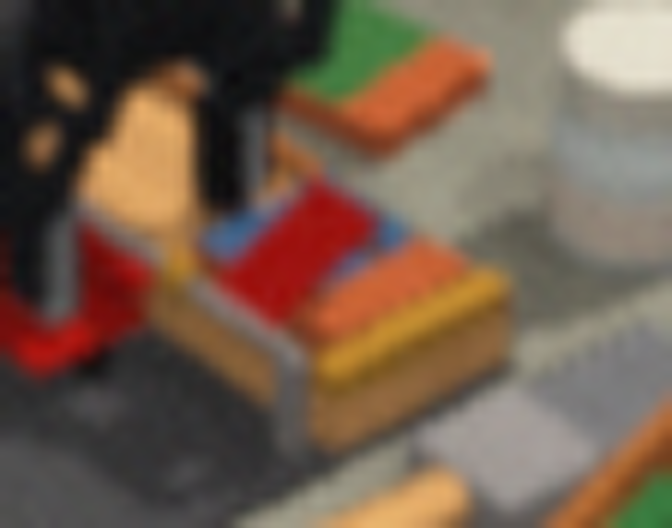

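The tile is square against the brass stop (force up to 19 N, TCP at x 14.5 as expected). I'll back off in x to unload the tile, then lift straight up to release.

send_rows(
  steps=[0,0,-2,0,0,0,0.7,0,0,-5,0,0,0,0.7,0,0,-8,0,0,0,0.7,0,0,-9,0,0,0,0.7,0,0,-9,0,0,0,0.7],
)

```text
clock: 9.3
tool_pos: [0.6156, -0.111, 0.0488]
ee_rot: [[0.001, 0.267, 0.964], [-0.001, 0.964, -0.267], [-1.0, -0.001, 0.002]]
ft_force: [3.1, -1.2, 5.9]
finger_gap: 0.698
```

send_rows(
  steps=[-3,0,0,0,0,0,0.7,-7,0,0,0,0,0,0.7,-12,0,0,0,0,0,0.7,-18,0,0,0,0,0,0.7,-25,0,0,0,0,0,0.7],
)

```text
clock: 9.8
tool_pos: [0.6148, -0.1103, 0.0736]
ee_rot: [[-0.001, 0.266, 0.964], [0.001, 0.964, -0.266], [-1.0, 0.0, -0.001]]
ft_force: [0.7, 0.2, -0.0]
finger_gap: 0.701
```

send_rows(
  steps=[-20,0,0,0,0,0,0.7,-50,0,0,0,0,0,0.7,-80,0,0,0,0,0,0.7,-110,0,-20,0,0,0,0.7,-130,0,-40,0,0,0,0.7],
)

```text
clock: 10.3
tool_pos: [0.5765, -0.0998, 0.2057]
ee_rot: [[0.002, 0.267, 0.964], [-0.0, 0.964, -0.267], [-1.0, 0.0, 0.002]]
ft_force: [0.0, -0.6, 0.2]
finger_gap: 0.699
```

send_rows(
  steps=[0,0,-40,0,0,0,0.7,0,0,-80,0,0,0,0.7,0,0,-100,0,0,0,0.7,0,0,-100,0,0,0,0.7,0,0,-100,0,0,0,0.7],
)

```text
clock: 10.8
tool_pos: [0.4805, -0.0732, 0.2042]
ee_rot: [[0.001, 0.266, 0.964], [-0.0, 0.964, -0.266], [-1.0, 0.0, 0.001]]
ft_force: [-0.2, -0.5, -0.2]
finger_gap: 0.7
```

```bash
python3 look.py scene s10; python3 look.py top t10; python3 look.py wrist w10; python3 - <<'E'
import cv2
im=cv2.imread("pics/s10raw.png");cv2.imwrite("pics/s10z.png",cv2.resize(im[190:250,230:310],None,fx=9,fy=9,interpolation=cv2.INTER_CUBIC))
E
```

```text
clock 10.8 jigxy -129.5 -35.0 z 204.2 F [-0.19 -0.51 -0.23] gap 0.7
clock 10.85 jigxy -129.0 -35.1 z 203.9 F [-0.42  0.21 -0.77] gap 0.699
clock 10.9 jigxy -128.9 -35.1 z 203.7 F [ 0.93 -0.47 -0.54] gap 0.696
```

View pics/s10z.png

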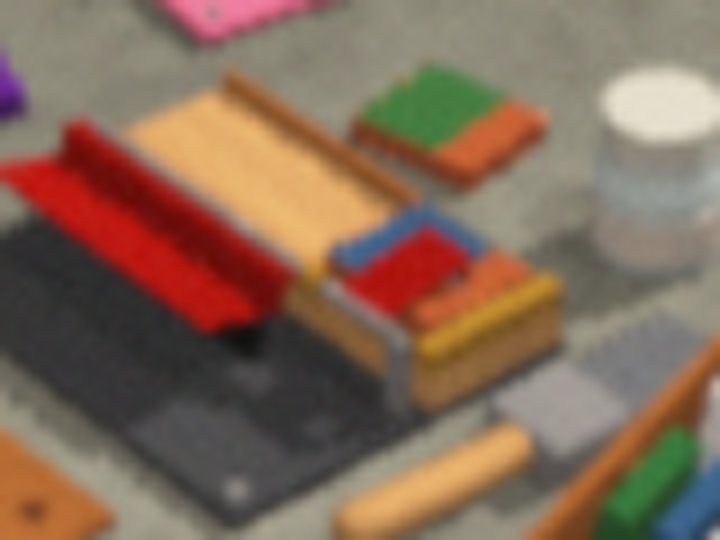

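View pics/w10.png

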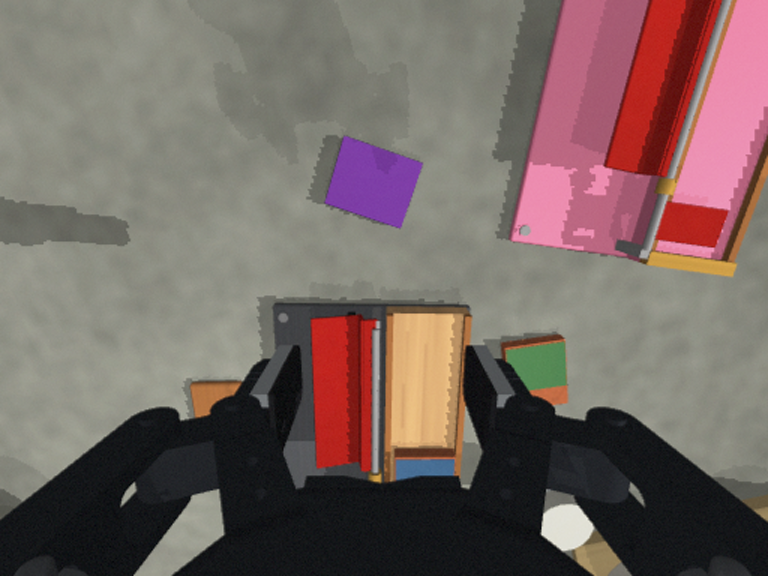

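View pics/t10.png

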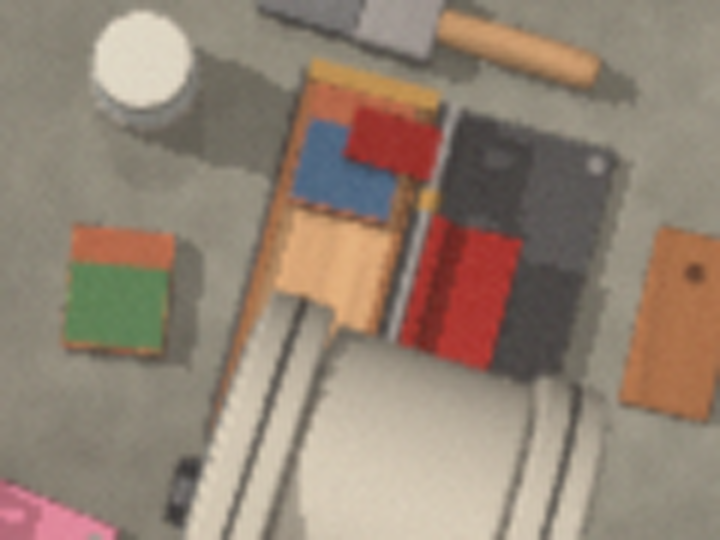

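The tile sits against the brass and the jaw rests on it. One numeric check of the rear edge before handing in: wrist view row ≈459, cols 398–458.

```bash
python3 - <<'E'
from h import *
q=np.load("q.npy");o=manip.get_obs();K,E=camKE("wrist",o);c,n=np.cos(q[2]),np.sin(q[2])
def j(w):e=w[:2]-q[:2];return (1000*np.array([e[0]*c+e[1]*n,-e[0]*n+e[1]*c])).round(1)
for p in((398,459),(458,459)):print("wrist",j(ray((np.array(p)+.5)/1.5-.5,K,E,.037)))
K,E=camKE("top");cc=proj(jw((0,-20,30),q),K,E)[0].astype(int);off=cc-[60,45]
for p in((292,197),(386,219)):print("top rear",j(ray((np.array(p)+.5)/6-.5+off,K,E,.037)))
for p in((308,80),(438,108)):print("top stop edge",j(ray((np.array(p)+.5)/6-.5+off,K,E,.034)))
manip.job_done()
E
```

```text
wrist [ 26.7 -22.1]
wrist [26.6 26.7]
top rear [27.2 23.1]
top rear [ 28.4 -23.1]
top stop edge [84.6 30.2]
top stop edge [ 87.4 -33.7]
the job is handed in; nothing more can be done
```

I pressed the red paddle fully down with one fingertip. With it held down, I pushed the blue-glazed tile under the raised jaw with the other fingertip until it stalled against the brass end stop. I then backed the finger off the tile, lifted so the clip closed on it, moved clear and handed the job in at about 11 s.

**Last checks:**
- **Tile home:** the push force rose to about 19 N with the TCP stalled at jig x = 14.5 mm (expected 14). The final pictures show the tile square and touching the brass.
- **Clip:** the jaw rests on the tile and the paddle is partly sprung back.
- **Robot:** the force reading is near zero and the arm is clear of the jig.
- **Other items:** the spare tile, rib, jar, brush, purple tile and pink jig look unmoved in the final views; I did not measure their positions.

**Disagreement:** the image measurements put the tile's rear edge at x = 26.6–28.4 mm, where 25 mm is nominal. That is about my calibration and jig-fit error, since the stop edge itself measured 84.6–87.4 mm against 85. I relied on the force stall and the pictures.

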